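Level the leaning instrument stand with a wedge

ROBOT

A 7-joint arm with a two-finger parallel gripper is mounted at the origin on a cart in front of the work surface, level with it; the furniture and walls round the work are solid. World frame = base frame: x ahead of the robot, y to its left, z up, the work surface at z = 0. Lengths are in m, angles in rad, forces in N, time in s.
With the tool pointing down it reaches from about 0.4 to 0.875 m from the base axis. Payload 4.4 kg.
Tool frame: the origin (TCP) lies midway between the tips of the shut fingers; the grasp point (between the pads) lies robot.pinch_z behind it (robot.pinch_z is the distance from the TCP to the grasp point, in m); z points along the fingers, y is the line along which they close (so a half turn about z gives the same grasp; the last joint's range is limited). The gripper opens to 85 mm and grips with 20 to 120 N. Pads are 22 mm wide; open, the fingers measure 114 mm over their backs; the gripper's body (76 mm by 85 mm) begins 54 mm behind the grasp point. The pads swing forward as they close: fully open they stand 13 mm farther back than shut.
Start: joints at [1.038, 0.628, 0.038, 1.517, -0.027, 0.996, -0.02], TCP at [0.293, -0.58, 0.231] pointing down, gripper open.
Joint ranges: [-3.06, 3.06], [-0.37, 2.12], [-1.25, 1.32], [0.18, 2.47], [-1.1, 4.24], [0.23, 1.98], [-2.94, 2.94]. Speed limits (rad/s): [2.57, 2.57, 3.14, 3.14, 3.14, 3.14, 3.14].

INTERFACE

Orientations are given as a unit quaternion [w, x, y, z].
In Python, from cell import robot, cams, ticket gives the robot as it stands.
- The arm moves only by the tool jog_arm, never from a script. Its argument "targets" is a list of rows, each a list of 2 entries, a list of its own where there are three numbers: the shift along the tool's x, y, z in cm, then the turn, a rotation vector about the tool's x, y, z in degrees. In form: [[[x, y, z], [ax, ay, az]], ...]. A call has 1 to 8 rows; each row shifts and turns the commanded pose from where the row before left it, along the tool's axes as they then stand; what a row does not reach is not made up. A row lasts 1/10 s, in which the tool goes at most 50 mm and 8.59 degrees, less where a joint would pass 70% of its speed; a pose out of reach is approached as far as the arm can. A call with a gripper value outside its range is refused whole. "hand" is the opening, from 0 (shut) to 1 (fully open), set as the call begins (left out, the last holds). The fingers move at their own pace and stop on an object; "grip_force" is the grip in N (left out, the last holds). Time passes only in rows, so rows that do not move let the fingers close. It gives the time, the measured TCP pose, the force, the opening and the grip force at its end, in the units of the state.
- robot.get_obs(): the state, without advancing time (a new reading comes with each control period).
- cams.grab_frame(name): name is "scene" or "side" or "wrist"; returns the picture (420x560x3 uint8, red, green, blue); there is no depth.
- cams.camera_params(name): a dict with "fx", "fy", "cx", "cy" (pixels), "extrinsics" (4x4, takes a point from camera to world coordinates). Camera axes: x right, y down, z forward; pixel columns grow to the right and rows downward; lengths in m; the calibration is good to about 2 mm. A picture is of the moment at which its call begins: read the wrist's pose just before it. camera_params takes no time and is no camera call; for the wrist camera it gives the pose at the moment of the call.
- ticket.hand_in(): hands the job in; it is judged then, once.
The state is a dict: "t": time; "joints": joint angles; "qd": joint speeds; "tau": joint torques, N m; "position": TCP position; "eef_rot": TCP orientation; "contact_force": force on the tool from outside, world axes, zero at the start; "moment": the same for the moment, N m; "finger_gap": opening from 0.0 (shut) to 1.0 (fully open); "grasp_force": force on a finger pad.
Only numpy, scipy, OpenCV 4.12 (cv2) and the standard library are available. Lean on these libraries where they do the work, as an engineer would, in place of code of your own. Each camera call takes 0.05 s, during which the arm holds its last target. There are 200 camera calls.

TASK

The steel instrument stand with the cassette on it leans towards you. Take the larger, higher of the two rubber wedges by its grip block and push it straight in, nose first, under the middle of the stand's front bar until the bar rests on the wedge's flat top and the stand is level. Leave the wedge there and the smaller, lower wedge where it lies.

Things in the scene. Friction and masses are not known exactly. Their poses are not given: they have to be found in the camera images.
- wedge_high: the higher of two loose black rubber wedges, 0.1 kg, 136x34 mm in plan. Origin: on its underside below the grip block's centre; +x points to the thin nose, z up. Along x: grip block -18 to 18 mm, 46 mm high, grey ribs on top (grasp it across y, 34 mm); flat top 24 mm high, 18 to 48 mm; then a taper from 24 down to 3 mm high at the nose, 118 mm
- wedge_low: the lower wedge, lying on the worktop too; the same form, axes and origin, but smaller: 26 mm wide, 106 mm long (nose at 88 mm), grip block 32 mm high and flat top only 12 mm high, too thin to level the stand; to be left alone
- bar (a point): middle of the underside of the stand's round front bar (10 mm thick, 200 mm along y); x points back into the stand, square to the bar. 8 mm over the worktop while leaning, 24 mm when level. Way under it is free between short feet 89 mm to either side. Level, the stand is 210 mm wide, 180 deep; plate 38 mm high, rim 48, cassette (from 65 mm behind the bar) 68
- stand (a joint): tilt of the stand about its rear pins, rad: 0 is level, -0.1 (the start, lower stop) leans down to the front; grows as the bar is raised. Turns freely and falls back by its weight (about 3 N at the bar); its bracket is fixed to the worktop, so the stand cannot slide away
Not all that is in view belongs to the job. Leave any turquoise look-alike of the wedge_high alone.

How it is judged:
At the end, for the whole second after the job is handed in: The stand is level within 1 degree, at rest, its front bar on the flat top of the higher wedge. That wedge lies flat on the worktop, released, the middle of the bar within 25 mm of its centre line, pointing straight in within 15 degrees. The lower wedge moved less than 30 mm (value of joint stand between -0.0175 and 0.0175 rad and x of bar in the frame of wedge_high between 0.012 and 0.065 m and y of bar in the frame of wedge_high between -0.025 and 0.025 m and angle between the x axis of wedge_high and the x axis of bar, either way round below 0.26 rad and height (world z) of wedge_high below 0.005 m and angle between wedge_high's own z axis and vertical below 0.07 rad and linear speed of wedge_high below 0.01 m/s and velocity of joint stand between -0.02 and 0.02 rad/s); the robot touches nothing.
It fails at once if the lower wedge was moved by more than 30 mm (distance of wedge_low from where it was at the start of the episode above 0.03 m).
It also fails if it takes over 40 s, if anything falls off the work surface, if the arm or the gripper's body presses on something with over 40 N, if the wrist force passes 120 N, or if a joint passes its speed limit or range.

## Working session

There is one attempt and no reset: what is moved stays moved. The work goes in short steps, Python scripts to look and compute and a tool call to move; the robot and the scene stay as the last step left them, time stands still between calls to the robot, and variables do not carry over. Pictures are saved under pics/ and viewed, at most 10 in all, crops included, and the job is handed in when it is done.

Besides the shell and the picture viewer there is one more tool, called after "Call:" in YAML: its name, and indented under it one key for each argument. jog_arm: Moves the arm, as the interface text tells. Its arguments: {"type":"object","properties":{"targets":{"type":"array","items":{"type":"array"}},"hand":{"type":"number"},"grip_force":{"type":"number"}},"required":["targets"]}

```bash
mkdir -p pics; ls; python3 - <<'E'
from cell import robot,cams,ticket
import cv2,numpy as np
print(robot.pinch_z, robot.get_obs())
a=cams.grab_frame("scene");b=cams.grab_frame("side")
cv2.imwrite("pics/scene.png",a[...,::-1]);cv2.imwrite("pics/side.png",b[...,::-1])
for n in("scene","side","wrist"):print(n,cams.camera_params(n))
E
```

```text
pics
0.0187 {'t': 0.0, 'joints': array([ 1.03818097,  0.62937223,  0.038474  ,  1.5183625 , -0.02700527,
        0.99629595, -0.02002534]), 'qd': array([-9.42197465e-04, -1.64417530e-03,  5.08172369e-06, -9.88209240e-04,
        6.08568544e-04,  1.77158661e-03, -6.65173720e-04]), 'tau': array([ 8.67420677e-04, -5.63408911e+01,  1.22718751e+00, -1.93443060e+01,
        1.11313883e-02,  1.05447922e-02, -1.72311462e-05]), 'position': array([ 0.29225868, -0.5798916 ,  0.23037452]), 'eef_rot': array([-9.28572975e-04,  9.72889667e-01,  2.31267756e-01, -2.41848586e-04]), 'contact_force': array([-1.23234625,  0.16492801,  1.01430096]), 'moment': array([-0.05149552, -0.01223484, -0.04332692]), 'grasp_force': 0.0, 'finger_gap': 1.0013786493245325}
scene {'fx': 419.22697430752163, 'fy': 419.22697430752163, 'cx': 283.9326904380104, 'cy': 207.77314757749403, 'extrinsics': array([[-0.61524166, -0.56722607,  0.54747811, -0.08226651],
       [-0.78824767,  0.43208234, -0.43814434,  0.55847268],
       [ 0.01197127, -0.701113  , -0.71294968,  0.91103695],
       [ 0.        ,  0.        ,  0.        ,  1.        ]])}
side {'fx': 481.1064159118189, 'fy': 481.1064159118189, 'cx': 285.78480472014326, 'cy': 214.38917602407477, 'extrinsics': array([[ 0.91331196, -0.13878266,  0.38288463,  0.07202205],
       [-0.40724645, -0.31908037,  0.85576752, -1.1897618 ],
       [ 0.00340528, -0.93751111, -0.34793867,  0.52721972],
       [ 0.        ,  0.        ,  0.        ,  1.        ]])}
wrist {'fx': 325.77262649336694, 'fy': 325.77262649336694, 'cx': 283.7105850667614, 'cy': 207.03703340190668, 'extrinsics': array([[ 0.45009138, -0.85136586, -0.26943259,  0.36174874],
       [-0.8929781 , -0.43006034, -0.13280893, -0.54486898],
       [-0.00280328,  0.30037356, -0.95381752,  0.37351384],
       [ 0.        ,  0.        ,  0.        ,  1.        ]])}
```

View pics/scene.png

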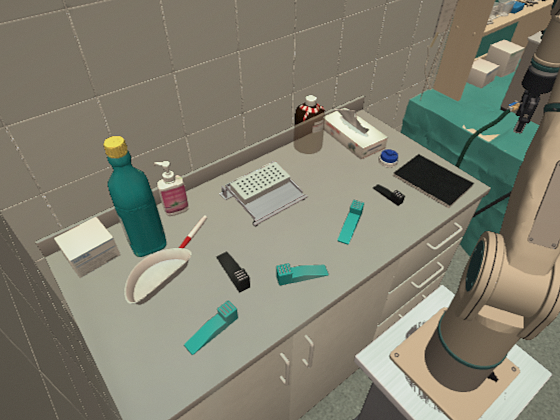

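View pics/side.png

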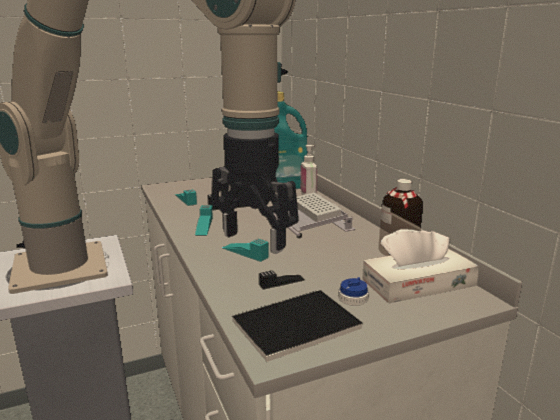

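The scene view shows the stand at about (265,195) with its front bar from (255,223) to (306,204). A larger black wedge is at (233,271) and a smaller one at (390,194); the others are turquoise decoys. The side view confirms the small black wedge at (280,281).

```bash
cat > h.py <<'E'
import numpy as np,cv2
from cell import robot,cams,ticket
def ray(P,uv,z):
    E=P["extrinsics"];d=E[:3,:3]@np.array([(uv[0]-P["cx"])/P["fx"],(uv[1]-P["cy"])/P["fy"],1.])
    return E[:3,3]+d*(z-E[2,3])/d[2]
E
python3 - <<'E'
from h import *
a=cv2.imread("pics/scene.png");P=cams.camera_params("scene")
cv2.imwrite("pics/c1.png",cv2.resize(a[155:305,200:400],None,fx=4,fy=4,interpolation=cv2.INTER_CUBIC))
m=(a.max(2)<60).astype(np.uint8)
n,l,s,c=cv2.connectedComponentsWithStats(m)
for i in range(1,n):
    if 60<s[i,4]<3000 and c[i,1]>150: print(s[i],c[i],ray(P,c[i],.015))
for uv in((255,223),(306,204)):print(ray(P,uv,.013))
E
```

```text
[ 395  155   78   50 1864] [433.93830472 179.10944206] [ 0.41423886 -0.45826631  0.015     ]
[147 180  19  61 154] [156.14285714 212.4025974 ] [0.81922923 0.31960414 0.015     ]
[374 185  31  21 241] [389.62240664 194.66804979] [ 0.45183228 -0.28854203  0.015     ]
[473 191  38  26 149] [492.19463087 203.39597315] [ 0.23502748 -0.50988136  0.015     ]
[466 240  18  52 467] [474.03426124 265.55460385] [ 0.12979075 -0.2616533   0.015     ]
[217 252  33  40 522] [233.61302682 271.45977011] [0.5018748  0.25514397 0.015     ]
[425 326  72  43 181] [449.29834254 350.40883978] [ 0.02354593 -0.01132719  0.015     ]
[0.6093684 0.111362  0.013    ]
[ 0.57942041 -0.05656644  0.013     ]
```

View pics/c1.png

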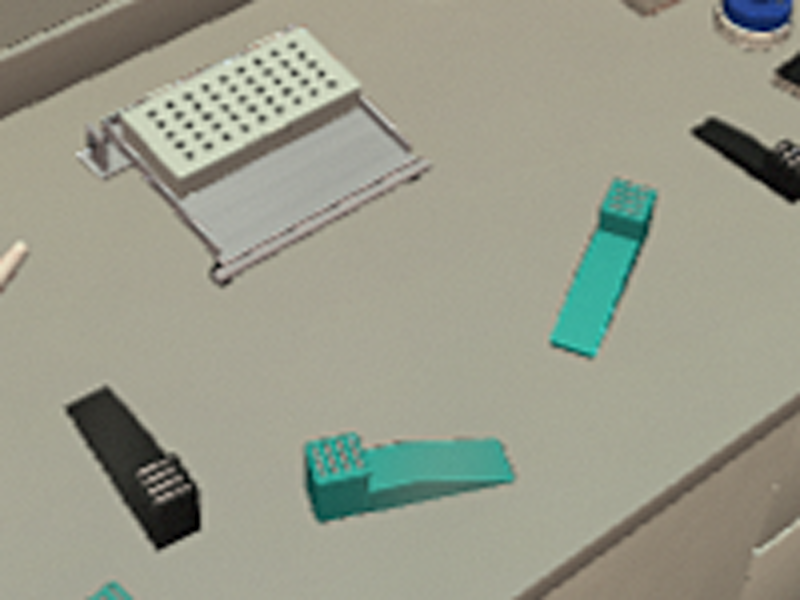

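The crop shows the large wedge's grip ribs at full-image pixel (241,275) and its nose at (221.5,254.5). The bar ends are at (255,223) and (307.5,196).

```bash
python3 - <<'E'
from h import *
P=cams.camera_params("scene")
g=ray(P,(241.3,275),.046);n=ray(P,(221.5,254.5),.003)
print(g,n,n-g,np.linalg.norm((n-g)[:2]),np.degrees(np.arctan2(*(n-g)[1::-1])))
A=ray(P,(255,223),.013);B=ray(P,(307.5,196),.013)
print(A,B,(A+B)/2,np.linalg.norm(A-B),np.degrees(np.arctan2(*(A-B)[1::-1]))-90)
o=robot.get_obs()
from scipy.spatial.transform import Rotation as R
print(R.from_quat(np.roll(o['eef_rot'],-1)).as_matrix())
E
```

```text
[0.46095735 0.25635086 0.046     ] [0.57725418 0.24628429 0.003     ] [ 0.11629682 -0.01006657 -0.043     ] 0.1167316880311856 -4.947150919168923
[0.6093684 0.111362  0.013    ] [ 0.60342435 -0.08283379  0.013     ] [0.60639637 0.0142641  0.013     ] 0.19428673182471787 -1.753191568131669
[[ 8.93004799e-01  4.50046449e-01 -7.88940300e-04]
 [ 4.50047141e-01 -8.93003432e-01  1.56221661e-03]
 [-1.45635958e-06 -1.75012725e-03 -9.99998469e-01]]
```

Call:
jog_arm:
  targets:
    - [[0,0,0],[0,0,8]]
    - [[0,0,0],[0,0,8]]
    - [[0,0,0],[0,0,8]]
    - [[0,0,0],[0,0,7.7]]
    - [[4,0,0],[0,0,0]]
    - [[4,0,0],[0,0,0]]
    - [[1.6,-3,0],[0,0,0]]
    - [[0,-4,0],[0,0,0]]
  hand: 1

```text
t: 0.9
position: [0.3973, -0.5185, 0.2297]
eef_rot: [-0.0, 0.999, -0.042, 0.0]
contact_force: [-0.5, 0.4, -0.4]
finger_gap: 1.0
grasp_force: 0.0
```

Call:
jog_arm:
  targets:
    - [[0,-4.5,0],[0,0,0]]
    - [[0,-4.5,0],[0,0,0]]
    - [[0,-4.5,0],[0,0,0]]
    - [[0,-4.5,0],[0,0,0]]
    - [[0,-4.5,0],[0,0,0]]
    - [[0,-4.5,0],[0,0,0]]
    - [[0,-4.5,0],[0,0,0]]
    - [[0,-4.5,0],[0,0,0]]

```text
t: 1.7
position: [0.425, -0.1585, 0.2312]
eef_rot: [-0.0, 0.999, -0.043, -0.0]
contact_force: [0.4, -0.6, -0.1]
finger_gap: 1.004
grasp_force: 0.0
```

Call:
jog_arm:
  targets:
    - [[0,-4.5,0],[0,0,0]]
    - [[0,-4.5,0],[0,0,0]]
    - [[0,-4.5,0],[0,0,0]]
    - [[0,-4.5,0],[0,0,0]]
    - [[0,-4.5,0],[0,0,0]]
    - [[0,-4.5,0],[0,0,0]]
    - [[0,-4.5,0],[0,0,0]]
    - [[0,0,0],[0,0,0]]

```text
t: 2.5
position: [0.4524, 0.1609, 0.2311]
eef_rot: [-0.002, 0.999, -0.038, 0.0]
contact_force: [-0.9, -0.5, -0.1]
finger_gap: 0.997
grasp_force: 0.0
```

Call:
jog_arm:
  targets:
    - [[0,-3.2,0],[0,0,0]]
    - [[0,-3.2,0],[0,0,0]]
    - [[0,-3.1,0],[0,0,0]]
    - [[0,0,0],[0,0,0]]
    - [[0,0,0],[0,0,0]]

```text
t: 3.0
position: [0.4604, 0.2479, 0.2309]
eef_rot: [0.001, 0.999, -0.043, -0.0]
contact_force: [0.3, -1.2, -1.1]
finger_gap: 0.995
grasp_force: 0.0
```

```bash
python3 - <<'E'
from h import *
o=robot.get_obs();P=cams.camera_params("wrist");w=cams.grab_frame("wrist")
np.save("P.npy",P,allow_pickle=True)
cv2.imwrite("pics/w1.png",w[...,::-1]);print(o["position"],o["eef_rot"],o["joints"])
m=(w.max(2)<60).astype(np.uint8)
n,l,s,c=cv2.connectedComponentsWithStats(m)
for i in range(1,n):
    if s[i,4]>200: print(s[i],c[i],ray(P,c[i],.015))
E
```

```text
[0.46036481 0.24786037 0.23085632] [ 5.36809119e-04  9.99089738e-01 -4.26524047e-02 -4.23940778e-04] [-0.63084063  0.45011258  0.11903609  1.87191492 -0.06979061  0.82484913
 -2.13221943]
[ 259   62   34  136 3926] [275.69689251 125.50127356] [0.51657575 0.25256759 0.015     ]
[344 193  70  33 498] [363.77710843 206.1064257 ] [0.41787886 0.15963317 0.015     ]
[    0   266   560   154 47828] [289.59490257 367.02059463] [0.19526379 0.26332925 0.015     ]
```

View pics/w1.png

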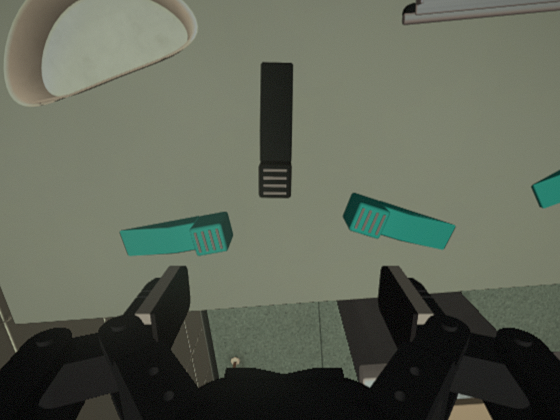

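The wrist view shows the wedge straight ahead: grip top corners at (259,163) to (291,197), nose edge at (261–293,63). The decoys' nearest edges are at columns 232 and 345.

```bash
python3 - <<'E'
from h import *
P=np.load("P.npy",allow_pickle=True).item()
c=[ray(P,u,.046) for u in((259,163),(291,163),(291,197),(259,197))]
g=np.mean(c,0);n=ray(P,(277,63),.003);nw=ray(P,(261,63),.003)-ray(P,(293,63),.003)
print(g,n,n-g,np.linalg.norm(nw),np.linalg.norm(c[0]-c[1]),np.linalg.norm(c[1]-c[2]))
print(np.degrees(np.arctan2(*(n-g)[1::-1])), ray(P,(404,18),.013))
o=robot.get_obs();p=o["position"]
from scipy.spatial.transform import Rotation as R
M=R.from_quat(np.roll(o['eef_rot'],-1)).as_matrix()
t=g.copy();t[2]=.032-robot.pinch_z
print("tool shift cm",M.T@(t-p)*100,M[:,0])
E
```

```text
[0.4639399  0.25745615 0.046     ] [0.57910147 0.24566709 0.003     ] [ 0.11516158 -0.01178907 -0.043     ] 0.03351520897702889 0.03238823572046341 0.03574708011882001
-5.844995788811386 [0.60785397 0.11765654 0.013     ]
tool shift cm [ 0.26623539 -1.1202209  21.76400362] [ 9.96203925e-01 -8.70471351e-02 -7.32424922e-04]
```

Call:
jog_arm:
  targets:
    - [[0.3,-1.1,0],[0,0,0.8]]
    - [[0,0,4],[0,0,0]]
    - [[0,0,4],[0,0,0]]
    - [[0,0,4],[0,0,0]]
    - [[0,0,3],[0,0,0]]
    - [[0,0,0],[0,0,0]]
    - [[0,0,0],[0,0,0]]
  hand: 0.75

```text
t: 3.75
position: [0.4652, 0.2585, 0.0816]
eef_rot: [0.0, 0.999, -0.051, -0.0]
contact_force: [0.0, 0.1, -0.3]
finger_gap: 0.749
grasp_force: 0.0
```

Call:
jog_arm:
  targets:
    - [[0,0,3],[0,0,0]]
    - [[0,0,2],[0,0,0]]
    - [[0,0,1.2],[0,0,0]]
    - [[0,0,0.6],[0,0,0]]
    - [[0,0,0],[0,0,0]]
    - [[0,0,0],[0,0,0]]

```text
t: 4.35
position: [0.4655, 0.2592, 0.0143]
eef_rot: [-0.0, 0.999, -0.05, 0.001]
contact_force: [0.8, 0.2, 0.7]
finger_gap: 0.752
grasp_force: 0.0
```

Call:
jog_arm:
  targets:
    - [[0,0,0],[0,0,0]]
    - [[0,0,0],[0,0,0]]
    - [[0,0,0],[0,0,0]]
    - [[0,0,0],[0,0,0]]
    - [[0,0,0],[0,0,0]]
    - [[0,0,0],[0,0,0]]
    - [[0,0,0],[0,0,0]]
    - [[0,0,0],[0,0,0]]
  hand: 0
  grip_force: 40

```text
t: 5.15
position: [0.4652, 0.259, 0.0142]
eef_rot: [-0.0, 0.999, -0.05, 0.001]
contact_force: [-0.2, -0.6, 5.8]
finger_gap: 0.394
grasp_force: 40.4
```

Call:
jog_arm:
  targets:
    - [[0,0,-2],[0,0,0]]
    - [[0,0,-4],[0,0,0]]
    - [[0,0,-4],[0,0,0]]
    - [[0,0,-4],[0,0,0]]
    - [[0,0,-4],[0,0,0]]
    - [[0,0,-3],[0,0,0]]
    - [[0.4,2.5,0],[0,0,0]]
    - [[0.5,3,0],[0,0,0]]

```text
t: 5.95
position: [0.4684, 0.2043, 0.2248]
eef_rot: [-0.001, 0.999, -0.049, 0.001]
contact_force: [1.0, -1.4, -1.3]
finger_gap: 0.39
grasp_force: 39.8
```

Call:
jog_arm:
  targets:
    - [[0.5,3.8,0],[0,0,0]]
    - [[0,4,0],[0,0,0]]
    - [[0,4,0],[0,0,0]]
    - [[0,4,0],[0,0,0]]
    - [[0,3,0],[0,0,0]]
    - [[0,0,0],[0,0,-4]]
    - [[0,0,0],[0,0,0]]
    - [[0,0,0],[0,0,0]]

```text
t: 6.75
position: [0.4542, 0.0161, 0.2235]
eef_rot: [-0.0, 1.0, -0.016, 0.0]
contact_force: [0.3, -0.3, -1.0]
finger_gap: 0.393
grasp_force: 39.8
```

```bash
python3 - <<'E'
from h import *
o=robot.get_obs();P=cams.camera_params("wrist");w=cams.grab_frame("wrist")
np.save("P2.npy",P,allow_pickle=True)
cv2.imwrite("pics/w2.png",w[...,::-1]);print(o)
E
```

```text
{'t': 6.75, 'joints': array([-0.19272668,  0.36683597,  0.12847543,  2.05162153, -0.06996929,
        0.72685234, -1.62268575]), 'qd': array([-0.01738035,  0.00517796, -0.00025135, -0.00424345,  0.0010659 ,
       -0.00149558,  0.00013622]), 'tau': array([ 6.41442575e-01, -3.80312455e+01,  1.63283508e+00, -1.54126006e+01,
        4.82501567e-02, -7.08232663e-03,  3.25235550e-02]), 'position': array([0.45422953, 0.01614443, 0.22345162]), 'eef_rot': array([-2.63465820e-04,  9.99876037e-01, -1.57426258e-02,  1.07702568e-04]), 'contact_force': array([ 0.30652968, -0.33993684, -1.04338773]), 'moment': array([0.04378485, 0.07878827, 0.02166329]), 'grasp_force': 39.8092246055603, 'finger_gap': 0.3934505344366058}
```

View pics/w2.png

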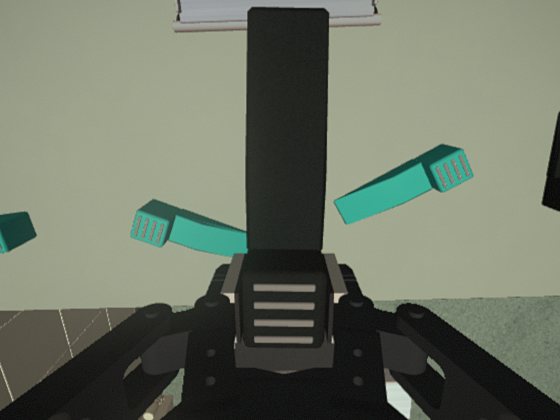

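The wrist view shows the held wedge pointing at the bar, which runs from (174,27) to (381,20). The decoy noses are at (247,232–252) and (334–345,203–222).

```bash
python3 - <<'E'
from h import *
P=np.load("P2.npy",allow_pickle=True).item()
for u in((174,27),(381,20)):print("bar",ray(P,u,.013))
a=ray(P,(174,27),.013);b=ray(P,(381,20),.013);print((a+b)/2,np.linalg.norm(a-b),np.degrees(np.arctan2(*(a-b)[1::-1]))-90)
for u in((247,232),(247,252),(334,203),(345,222)):print("decoy",ray(P,u,.005))
E=np.linalg.inv(P["extrinsics"])
# held wedge: nose at top edge (247..327,9), ribs centre (284,314)
zb=.2235+.0187-.0+0
for z in(.20,.21,.22):print(z,ray(P,(287,9),z+.003),ray(P,(284,314),z+.046))
E
```

```text
bar [0.60652653 0.11893108 0.013     ]
bar [ 0.60620625 -0.08119367  0.013     ]
[0.60636639 0.0188687  0.013     ] 0.20012500856934004 -0.09169554960315907
decoy [0.38798305 0.06320846 0.005     ]
decoy [0.36187938 0.06491489 0.005     ]
decoy [ 0.42092108 -0.03992271  0.005     ]
decoy [ 0.39707583 -0.05324706  0.005     ]
0.2 [0.57180118 0.01191106 0.203     ] [0.44525387 0.01715582 0.246     ]
0.21 [0.5693488  0.01206329 0.213     ] [0.45242898 0.01692709 0.256     ]
0.22 [0.56689642 0.01221552 0.223     ] [0.4596041  0.01669836 0.266     ]
```

Call:
jog_arm:
  targets:
    - [[1.5,-0.2,0],[0,0,-2]]
    - [[0,0,4],[0,0,0]]
    - [[0,0,4],[0,0,0]]
    - [[0,0,4],[0,0,0]]
    - [[0,0,4],[0,0,0]]
    - [[0,0,2.5],[0,0,0]]
    - [[0,0,0],[0,0,0]]
    - [[0,0,0],[0,0,0]]

```text
t: 7.6
position: [0.4694, 0.0178, 0.0384]
eef_rot: [-0.0, 1.0, 0.002, -0.0]
contact_force: [0.7, -0.5, -1.0]
finger_gap: 0.394
grasp_force: 39.8
```

Call:
jog_arm:
  targets:
    - [[0,0,1.2],[0,0,0]]
    - [[0,0,0.8],[0,0,0]]
    - [[0,0,0.4],[0,0,0]]
    - [[0,0,0],[0,0,0]]
    - [[0,0,0],[0,0,0]]

```text
t: 8.1
position: [0.4706, 0.0174, 0.0157]
eef_rot: [0.0, 1.0, 0.002, -0.0]
contact_force: [0.7, -0.1, -1.0]
finger_gap: 0.39
grasp_force: 39.8
```

```bash
python3 - <<'E'
from h import *
w=cams.grab_frame("side");P=cams.camera_params("side")
cv2.imwrite("pics/s2.png",cv2.resize(w[150:290,200:400,::-1],None,fx=4,fy=4,interpolation=cv2.INTER_CUBIC))
E
```

```text
(no output)
```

View pics/s2.png

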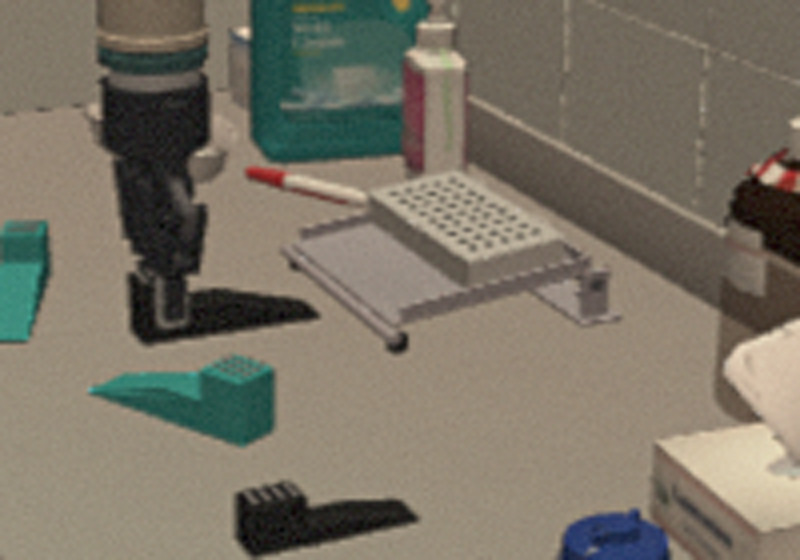

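The side crop shows the wedge level just in front of the bar, with its nose tip at crop (318,315), clear of everything.

Call:
jog_arm:
  targets:
    - [[0,0,0.13],[0,0,0]]
    - [[1,-0.1,0],[0,0,0]]
    - [[1,0,0],[0,0,0]]
    - [[1,0,0],[0,0,0]]
    - [[1,0,0],[0,0,0]]
    - [[1,0,0],[0,0,0]]
    - [[0,0,0],[0,0,0]]

```text
t: 8.85
position: [0.5117, 0.0187, 0.0139]
eef_rot: [-0.001, 1.0, 0.002, -0.009]
contact_force: [-16.9, 0.4, 21.3]
finger_gap: 0.394
grasp_force: 41.0
```

Call:
jog_arm:
  targets:
    - [[0,0,-0.1],[0,0,0]]
    - [[0,0,0],[0,0,0]]
    - [[0,0,0],[0,0,0]]

```text
t: 9.15
position: [0.5187, 0.0186, 0.0141]
eef_rot: [-0.0, 1.0, 0.002, -0.002]
contact_force: [-2.5, 0.3, -3.7]
finger_gap: 0.39
grasp_force: 40.0
```

Call:
jog_arm:
  targets:
    - [[0.8,0,0],[0,0,0]]
    - [[0.8,0,0],[0,0,0]]
    - [[0.8,0,0],[0,0,0]]
    - [[0.8,0,0],[0,0,0]]
    - [[0,0,0],[0,0,0]]

```text
t: 9.65
position: [0.555, 0.0185, 0.0149]
eef_rot: [0.0, 1.0, 0.002, 0.001]
contact_force: [0.9, 0.4, -2.6]
finger_gap: 0.394
grasp_force: 40.1
```

Call:
jog_arm:
  targets:
    - [[0.7,0,0],[0,0,0]]
    - [[0.7,0,0],[0,0,0]]
    - [[0.5,0,0],[0,0,0]]
    - [[0,0,0.1],[0,0,0]]
    - [[0,0,0],[0,0,0]]
    - [[0,0,0],[0,0,0]]

```text
t: 10.25
position: [0.573, 0.0185, 0.0143]
eef_rot: [0.0, 1.0, 0.002, 0.001]
contact_force: [2.9, -0.1, -0.4]
finger_gap: 0.39
grasp_force: 40.3
```

```bash
python3 - <<'E'
from h import *
w=cams.grab_frame("side")
cv2.imwrite("pics/s3.png",cv2.resize(w[150:290,200:400,::-1],None,fx=4,fy=4,interpolation=cv2.INTER_CUBIC))
E
```

```text
(no output)
```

View pics/s3.png

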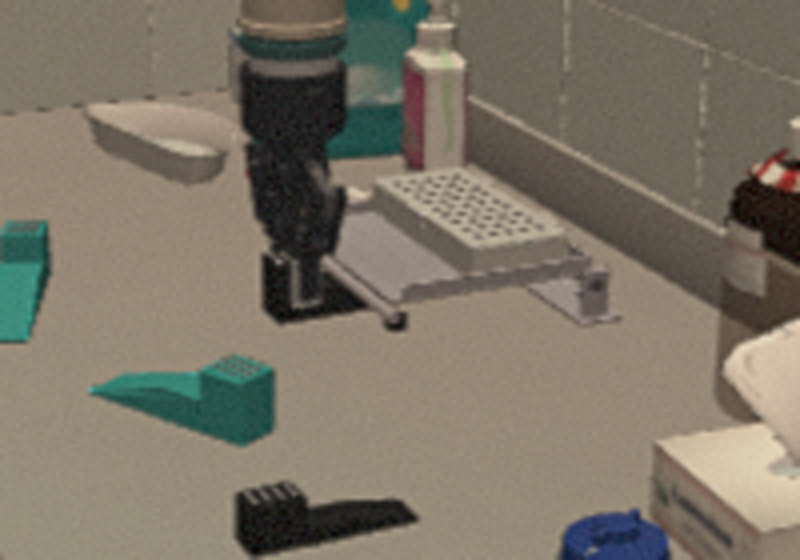

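The side crop shows the bar raised onto the wedge, with its near end now at crop (395,315). Releasing.

Call:
jog_arm:
  targets:
    - [[0,0,0],[0,0,0]]
    - [[0,0,0],[0,0,0]]
    - [[0,0,0],[0,0,0]]
    - [[0,0,0],[0,0,0]]
    - [[0,0,0],[0,0,0]]
  hand: 0.7

```text
t: 10.8
position: [0.5708, 0.0186, 0.0136]
eef_rot: [0.0, 1.0, 0.002, -0.001]
contact_force: [-0.6, 0.2, 0.9]
finger_gap: 0.698
grasp_force: 0.0
```

Call:
jog_arm:
  targets:
    - [[0,0,-1],[0,0,0]]
    - [[0,0,-3],[0,0,0]]
    - [[0,0,-4],[0,0,0]]
    - [[-2,0,-4],[0,0,0]]
    - [[-3,0,-4],[0,0,0]]
    - [[-3,0,-4],[0,0,0]]
    - [[0,0,0],[0,0,0]]
    - [[0,0,0],[0,0,0]]

```text
t: 11.6
position: [0.4917, 0.0187, 0.2154]
eef_rot: [-0.001, 1.0, 0.002, 0.001]
contact_force: [0.1, 0.5, -0.7]
finger_gap: 0.699
grasp_force: 0.0
```

```bash
python3 - <<'E'
from h import *
P=cams.camera_params("wrist");np.save("P3.npy",P,allow_pickle=True)
w=cams.grab_frame("wrist");s=cams.grab_frame("side")
s=cv2.resize(s[180:285,200:400],(800,420));o=np.vstack([s[:, :560]*0,w])[420:]
cv2.imwrite("pics/f1.png",w[...,::-1]);cv2.imwrite("pics/f2.png",s[...,::-1])
E
```

```text
(no output)
```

View pics/f1.png

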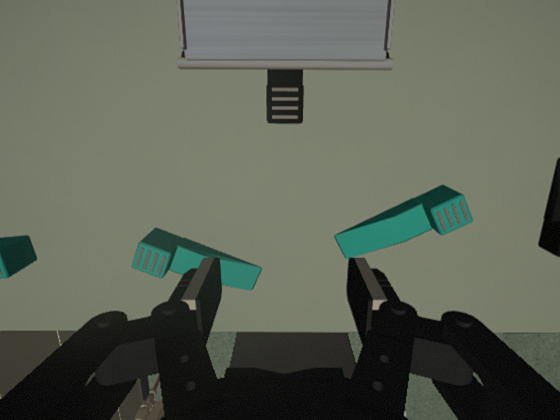

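View pics/f2.png

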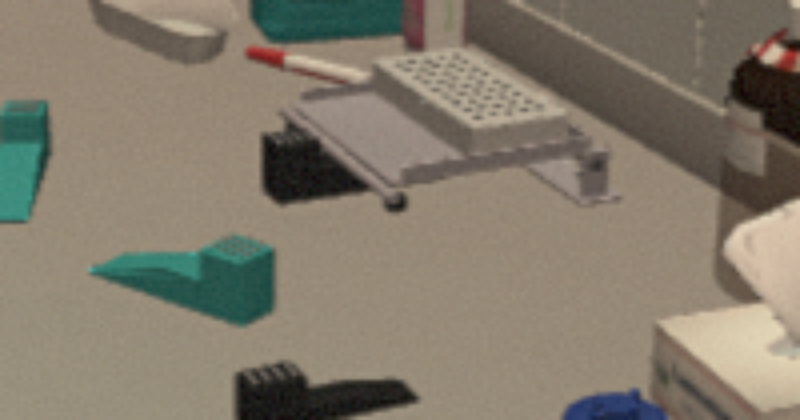

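The wedge's block is centred under the bar (columns 267–303, rows 84–123) and the bar is at row 64, from column 179 to 393. I'll check the insertion depth and hand in if it is right.

```bash
python3 - <<'E'
from h import *
P=np.load("P3.npy",allow_pickle=True).item()
g=ray(P,(285,103.5),.046);a=ray(P,(179,64),.029);b=ray(P,(393,64),.029);m=(a+b)/2
print(g,a,b,m-g)
d=m-g
if .02<d[0]<.048 and abs(d[1])<.015: print(ticket.hand_in())
E
```

```text
[0.57026248 0.01905712 0.046     ] [0.60498464 0.11808154 0.029     ] [ 0.60585181 -0.08135912  0.029     ] [ 0.03515574 -0.00069591 -0.017     ]
the job is handed in; nothing more can be done
None
```

The job is handed in: the higher wedge is released under the middle of the front bar, which rests on its flat top about 35 mm ahead of the grip centre and 1 mm off its centre line. The lower wedge was not touched. The stand looks level in the last pictures, but I did not measure its tilt, and the hand-in returned no verdict.

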